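# Line up the ring posts on the display board by height

### The job

Set out the jewellery display: stand the four loose wooden ring posts upright on the four round grey pads of the cream display board, one in the middle of each pad, in order of height, the tallest beside the brass jewellery tree and stepping down to the shortest beside the white gift box. Let none of them topple on the way, and leave all four standing free.

Things in the scene. Friction and masses are not known exactly. Their poses are not given: they have to be found in the camera images.
- post_teal: loose ring display post, the tallest: upright light-wood cylinder 34 mm in diameter with a dark teal top, on a round wooden foot 44 mm in diameter and 8 mm thick, 110 mm tall over all, about 160 g; a brass ring with a small stone lies round it up to 16 mm above the underside (grip above that). Origin: centre of its underside, z up. Round: yaw is free. Starts upright on the table
- post_red: loose ring display post, the second tallest: upright light-wood cylinder 30 mm in diameter with a red top, on a round wooden foot 44 mm in diameter and 8 mm thick, 92 mm tall over all, about 120 g; a brass ring with a small stone lies round it up to 16 mm above the underside (grip above that). Origin: centre of its underside, z up. Round: yaw is free. Starts upright on the table
- post_yellow: loose ring display post, the third tallest: upright light-wood cylinder 26 mm in diameter with a yellow top, on a round wooden foot 44 mm in diameter and 8 mm thick, 74 mm tall over all, about 90 g; a brass ring with a small stone lies round it up to 16 mm above the underside (grip above that). Origin: centre of its underside, z up. Round: yaw is free. Starts upright on the table
- post_white: loose ring display post, the shortest: upright light-wood cylinder 22 mm in diameter with a white top, on a round wooden foot 44 mm in diameter and 8 mm thick, 56 mm tall over all, about 70 g; a brass ring with a small stone lies round it up to 16 mm above the underside (grip above that). Origin: centre of its underside, z up. Round: yaw is free. Starts upright on the table
- pad_1: round dark grey felt pad, 62 mm in diameter and 3 mm thick, fixed on the cream display board (530 x 100 mm, 12 mm thick, fixed on the table); at one end of the row: pad_1 to pad_4 lie in that order in a straight row, 85 mm apart. Origin: centre of its underside (12 mm above the table); its y axis runs along the row from pad_4 to pad_1, z up
- pad_2: round dark grey felt pad, 62 mm in diameter and 3 mm thick, fixed on the cream display board (530 x 100 mm, 12 mm thick, fixed on the table); second in the row: pad_1 to pad_4 lie in that order in a straight row, 85 mm apart. Origin: centre of its underside (12 mm above the table); its y axis runs along the row from pad_4 to pad_1, z up
- pad_3: round dark grey felt pad, 62 mm in diameter and 3 mm thick, fixed on the cream display board (530 x 100 mm, 12 mm thick, fixed on the table); third in the row: pad_1 to pad_4 lie in that order in a straight row, 85 mm apart. Origin: centre of its underside (12 mm above the table); its y axis runs along the row from pad_4 to pad_1, z up
- pad_4: round dark grey felt pad, 62 mm in diameter and 3 mm thick, fixed on the cream display board (530 x 100 mm, 12 mm thick, fixed on the table); at the other end of the row: pad_1 to pad_4 lie in that order in a straight row, 85 mm apart. Origin: centre of its underside (12 mm above the table); its y axis runs along the row from pad_4 to pad_1, z up
- brass_tree: brass jewellery tree, fixed on the display board at one end of the row, 97 mm beyond the end pad's centre: round 48 mm base, thin stem 127 mm tall, two cross arms (up to 82 mm across, at right angles to the row). It marks the tall end, and stands beside pad_1 in some starts and beside pad_4 in others. Origin at the centre of its underside
- gift_box: small white gift box with teal ribbon, 54 x 54 mm and 35 mm tall, fixed on the display board at the other end of the row from the brass tree, 97 mm beyond the end pad's centre. Origin at the centre of its underside

How it is judged:
At the end, for the whole second after the job is handed in: Counting from the brass tree's end of the row, the pads carry the 110, 92, 74 and 56 mm posts in that order, each standing on its pad (underside within 3 mm of the pad's top) upright within 0.1 rad, within 12 mm of the pad's centre, released and at rest (((horizontal distance between brass_tree and pad_1 below 0.15 m and horizontal distance between post_teal and pad_1 below 0.012 m and z of post_teal in the frame of pad_1 between 0 and 0.006 m and horizontal distance between post_red and pad_2 below 0.012 m and z of post_red in the frame of pad_2 between 0 and 0.006 m and horizontal distance between post_yellow and pad_3 below 0.012 m and z of post_yellow in the frame of pad_3 between 0 and 0.006 m and horizontal distance between post_white and pad_4 below 0.012 m and z of post_white in the frame of pad_4 between 0 and 0.006 m) or (horizontal distance between brass_tree and pad_4 below 0.15 m and horizontal distance between post_teal and pad_4 below 0.012 m and z of post_teal in the frame of pad_4 between 0 and 0.006 m and horizontal distance between post_red and pad_3 below 0.012 m and z of post_red in the frame of pad_3 between 0 and 0.006 m and horizontal distance between post_yellow and pad_2 below 0.012 m and z of post_yellow in the frame of pad_2 between 0 and 0.006 m and horizontal distance between post_white and pad_1 below 0.012 m and z of post_white in the frame of pad_1 between 0 and 0.006 m)) and angle between each of post_teal, post_red, post_yellow, post_white's own z axis and vertical below 0.1 rad and linear speed of each of post_teal, post_red, post_yellow, post_white below 0.02 m/s and angular speed of each of post_teal, post_red, post_yellow, post_white below 0.2 rad/s); the robot touches nothing.
It fails at once if a ring post toppled (leant more than 0.8 rad) (angle between any of post_teal, post_red, post_yellow, post_white's own z axis and vertical above 0.8 rad).
It also fails if it takes over 106 s, if anything falls off the work surface, if the arm or the gripper's body presses on something with over 40 N, if the wrist force passes 120 N, or if a joint passes its speed limit or range.

### The arm

A 6-joint arm with a two-finger parallel gripper is mounted at the origin on the work surface. World frame = base frame: x ahead of the robot, y to its left, z up, the work surface at z = 0. Lengths are in m, angles in rad, forces in N, time in s.
With the tool pointing down it reaches from about 0.35 to 0.975 m from the base axis. Payload 4.9 kg.
Tool frame: the origin (TCP) lies on the centre line of the jaws, within the pads' length; the fingertips stand manip.tip_reach ahead of it and the grasp point (between the pads) is the TCP (manip.tip_reach is the distance from the TCP to the fingertips, in m); z points along the fingers, y is the line along which they close (so a half turn about z gives the same grasp; the last joint's range is limited). The gripper opens to 85 mm and grips with 20 to 120 N. Pads are 22 mm wide; open, the fingers measure 114 mm over their backs; the gripper's body (76 mm by 85 mm) begins 54 mm behind the grasp point. The pads swing forward as they close: fully open they stand 13 mm farther back than shut.
Start: joints at [1.024, 0.053, 1.613, -0, 1.476, -0.119], TCP at [0.259, 0.569, 0.229] pointing down, gripper open.
Joint ranges: [-3.01, 3.01], [-1.01, 2.22], [0.06, 2.58], [-1.02, 4.17], [0.09, 2.62], [-3.14, 3.14]. Speed limits (rad/s): [2.57, 2.57, 3.14, 3.14, 3.14, 3.14].

### API

Orientations are given as a unit quaternion [w, x, y, z].
In Python, from plant import manip gives the robot as it stands. The module is installed in compiled form; this text tells all that it offers.
- The arm moves only by the tool move_arm, never from a script. Its argument "rows" is a list of rows, each a list of 7 numbers: the shift along the tool's x, y, z in cm, then the turn, a rotation vector about the tool's x, y, z in degrees, then the opening, from -1 (shut) to 1 (fully open). In form: [[tx, ty, tz, ax, ay, az, jaw], ...]. A call has 1 to 20 rows; each row shifts and turns the commanded pose from where the row before left it, along the tool's axes as they then stand; what a row does not reach is not made up. A row lasts 1/12 s, in which the tool goes at most 41.7 mm and 7.16 degrees, less where a joint would pass 70% of its speed; a pose out of reach is approached as far as the arm can. A call is refused whole if a number of a shift passes 4.17 or a number of a turn 7.16, either way. A call with a gripper value outside its range is refused whole. The fingers move at their own pace and stop on an object; the grip force is fixed at half the most. Time passes only in rows, so rows that do not move let the fingers close. It gives the time, the measured TCP pose, the force, the opening and the grip force at its end, in the units of the state.
- manip.state(): the state, without advancing time (a new reading comes with each control period).
- manip.grab_frame(name): name is "scene" or "side" or "wrist"; returns a dict with "img" (420x560x3 uint8, blue, green, red), "mtx" (3x3 intrinsics, pixels), "R" (3x3) and "t" (3): a world point X has camera coordinates R X + t. Camera axes: x right, y down, z forward; pixel columns grow to the right and rows downward; lengths in m; the calibration is good to about 2 mm. A picture is of the moment at which its call begins. There is no depth.
- manip.job_done(): hands the job in; it is judged then, once.
The state is a dict: "time": time; "joint_pos": joint angles; "joint_vel": joint speeds; "joint_efforts": joint torques, N m; "tool_pos": TCP position; "tool_rot": TCP orientation; "contact_force": force on the tool from outside, world axes, zero at the start; "ft_torque": the same for the moment, N m; "gripper_width": opening from 0.0 (shut) to 1.0 (fully open); "grasp_force": force on a finger pad.
Only numpy, scipy, OpenCV 4.12 (cv2) and the standard library are available. Lean on these libraries where they do the work, as an engineer would, in place of code of your own. Each camera call takes 0.05 s, during which the arm holds its last target. There are 200 camera calls.

## Working session

There is one attempt and no reset: what is moved stays moved. The work goes in short steps, Python scripts to look and compute and a tool call to move; the robot and the scene stay as the last step left them, time stands still between calls to the robot, and variables do not carry over. Pictures are saved under pics/ and viewed, at most 14 in all, crops included, and the job is handed in when it is done.

Besides the shell and the picture viewer there is one more tool, called after "Call:" as a command line: name --pt "numbers of a row" for each row, then --argument value for the rest. move_arm: Moves the arm, as the interface text tells. Its arguments: {"type":"object","properties":{"rows":{"type":"array","items":{"type":"array","items":{"type":"number"}}}},"required":["rows"]}

```bash
mkdir -p pics
python3 - <<'E'
from plant import manip
import cv2,pickle
s=manip.state();print(s,manip.tip_reach)
d={}
for n in("scene","side","wrist"):
    f=manip.grab_frame(n);d[n]=f;cv2.imwrite(f"pics/{n}0.png",f["img"]);print(n,f["mtx"].tolist(),(-f["R"].T@f["t"]).tolist())
pickle.dump(d,open("f0.pkl","wb"))
E
```

```text
{'time': 0.0, 'joint_pos': array([ 1.02404302e+00,  5.33388504e-02,  1.61431143e+00,  3.02147222e-05,
        1.47601966e+00, -1.19021802e-01]), 'joint_vel': array([ 0.00210285,  0.00146422, -0.00085463,  0.00111705,  0.00069472,
       -0.00045301]), 'joint_efforts': array([ 1.99218761e-03, -3.93693030e+01, -3.70174062e+01, -7.50699019e-05,
        7.33627821e-03,  9.24059634e-06]), 'tool_pos': array([0.25892452, 0.56814151, 0.22806379]), 'tool_rot': array([-3.53614097e-04,  2.12240458e-01,  9.77216920e-01, -9.76712149e-04]), 'contact_force': array([ 0.39561812, -0.6323903 ,  0.08532283]), 'ft_torque': array([-0.0459944 , -0.02336602,  0.01822763]), 'grasp_force': 0.0, 'gripper_width': 1.0016363057105433} 0.019
scene [[397.36169194348815, 0.0, 283.42143630566494], [0.0, 397.36169194348815, 214.04309104712877], [0.0, 0.0, 1.0]] [1.1188963994725576, -0.13701248177808498, 0.49591907588643924]
side [[400.73657745271265, 0.0, 287.82619933395097], [0.0, 400.73657745271265, 208.93699725634463], [0.0, 0.0, 1.0]] [0.29139043990665003, -0.39939785238102304, 0.6593937825587723]
wrist [[369.32341663803663, 0.0, 281.0235959006339], [0.0, 369.32341663803663, 207.7092318925467], [0.0, 0.0, 1.0]] [0.193728172422756, 0.5966031032533233, 0.37265399995371423]
```

View pics/scene0.png

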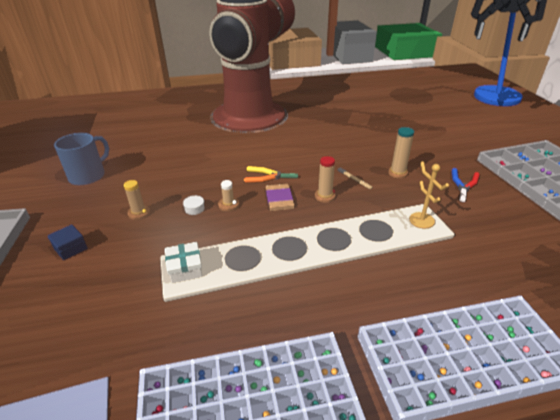

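View pics/side0.png

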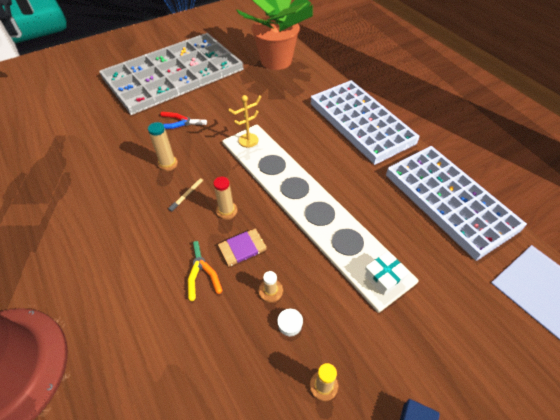

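```bash
cat > h.py <<'E'
import numpy as np,cv2
from scipy.optimize import least_squares
def proj(f,X):
    c=f["R"]@np.asarray(X,float).T+f["t"].reshape(3,1); p=f["mtx"]@c; return (p[:2]/p[2]).T
def back(f,uv,z):
    uv=np.atleast_2d(np.asarray(uv,float)); r=np.c_[uv,np.ones(len(uv))]@np.linalg.inv(f["mtx"]).T@f["R"]
    o=-f["R"].T@f["t"].ravel(); return (o+r*((z-o[2])/r[:,2])[:,None])[:,:2]
def blob(f,fn,seed,win=30):
    hsv=cv2.cvtColor(f["img"],cv2.COLOR_BGR2HSV).astype(int); m=fn(*[hsv[...,i] for i in range(3)]).astype(np.uint8)
    w=np.zeros_like(m); u,v=seed; w[max(0,v-win):v+win,max(0,u-win):u+win]=1; m*=w
    n,l,st,c=cv2.connectedComponentsWithStats(m)
    i=max(range(1,n),key=lambda i:st[i,4]); return l==i
def mom(m): 
    v,u=np.nonzero(m); return np.array([u.mean(),v.mean(),len(u)**.5])
a=np.linspace(0,2*np.pi,48)
def cyl(f,x,y,r,H,h):
    P=[[x+r*np.cos(t),y+r*np.sin(t),z] for z in(H,H-h) for t in a]
    hull=cv2.convexHull(proj(f,P).astype(np.float32)); M=cv2.moments(hull)
    return np.array([M['m10']/M['m00'],M['m01']/M['m00'],M['m00']**.5])
COL=dict(teal=lambda h,s,v:(h>80)&(h<100)&(s>90),red=lambda h,s,v:((h<5)|(h>174))&(s>190)&(v>90),
 yellow=lambda h,s,v:(h>22)&(h<35)&(s>170)&(v>120),white=lambda h,s,v:(s<50)&(v>140))
DIM=dict(teal=(.017,.11),red=(.015,.092),yellow=(.013,.074),white=(.011,.056))
def post(fs,name,seeds,z0=0):
    r,H=DIM[name]; ms=[mom(blob(f,COL[name],s)) for f,s in zip(fs,seeds)]
    g=back(fs[0],ms[0][:2],H+z0)[0]
    res=least_squares(lambda p:np.concatenate([cyl(f,p[0],p[1],r,H+z0,p[2])-m for f,m in zip(fs,ms)]),[*g,.01],x_scale=[.01,.01,.01])
    return res.x,res.fun
E
python3 - <<'E'
from h import *
import pickle
d=pickle.load(open("f0.pkl","rb"));fs=[d["scene"],d["side"]]
S=dict(teal=[(404,131),(158,128)],red=[(327,161),(222,184)],yellow=[(132,185),(327,373)],white=[(227,185),(270,278)])
for n,s in S.items():
    x,e=post(fs,n,s);print(n,x.round(4),e.round(1))
pads=[[(376,231),(334,239),(289,248),(242,258)],[(272,165),(295,188),(320,214),(348,242)]]
for f,ps in zip(fs,pads):
    for p in ps:
        m=blob(f,lambda h,s,v:(v<115)&(s<90),p,28).astype(np.uint8)
        c=max(cv2.findContours(m,0,1)[0],key=len)[:,0]
        g=back(f,c,.015).astype(np.float32);(cx,cy),ax,_=cv2.fitEllipse(g)
        print(round(cx,4),round(cy,4),np.round(ax,4))
E
```

```text
teal [0.4033 0.2864 0.0047] [-0.2 -0.7  0.6  0.2 -0.4  0.3]
red [0.4553 0.0936 0.0015] [-0.  -1.2  1.6  0.6 -0.2 -0.7]
yellow [ 0.4276 -0.2954 -0.    ] [ 4.4 -2.   7.8  2.2  2.5  0.3]
white [ 0.4405 -0.1099  0.0073] [ 0.4 -0.3 -0.3  0.5  0.2  0.3]
0.6005 0.1488 [0.0551 0.0573]
0.6065 0.0647 [0.0554 0.0574]
0.6128 -0.0195 [0.055  0.0578]
0.6186 -0.1034 [0.0523 0.0552]
0.5722 0.138 [0.0039 0.0181]
0.5496 0.0416 [0.     0.0273]
0.5556 -0.0385 [0.     0.0359]
0.5604 -0.1062 [0.    0.024]
```

Run:
```python
from h import *
import pickle
d=pickle.load(open("f0.pkl","rb"));fs=[d["scene"],d["side"]]
for f,ps in zip(fs,[[(376,231),(132,185),(132,200)],[(272,165),(320,214),(348,242),(300,200),(327,373),(324,388)]]):
    H=cv2.cvtColor(f["img"],cv2.COLOR_BGR2HSV)
    print([H[v,u].tolist() for u,v in ps])
pads=[(272,165),(295,188),(320,214),(348,242)]
f=fs[1];H=cv2.cvtColor(f["img"],cv2.COLOR_BGR2HSV)
print(H[188,270:325:3].tolist())
P=[]
for p in pads:
    m=blob(f,lambda h,s,v:(v<140)&(s<120),p,20)
    c=max(cv2.findContours(m.astype(np.uint8),0,1)[0],key=len)[:,0]
    (cx,cy),ax,_=cv2.fitEllipse(back(f,c,.015).astype(np.float32));print(round(cx,4),round(cy,4),np.round(ax,4),m.sum())
for fn in [lambda h,s,v:(h>24)&(h<35)&(s>210)&(v>120),lambda h,s,v:(h>26)&(h<35)&(s>200)&(v>120)]:
    COL['yellow']=fn;x,e=post(fs,'yellow',[(132,185),(327,373)]);print(x.round(4),e.round(1))
COL['red']=lambda h,s,v:((h<4)|(h>172))&(s>210)&(v>60)
x,e=post(fs,'red',[(327,161),(222,184)]);print(x.round(4),e.round(1))
big=lambda i,u,v:cv2.resize(i[v-40:v+40,u-50:u+50],(400,320),interpolation=0)
cv2.imwrite("pics/c1.png",np.vstack([np.hstack([big(fs[0]["img"],132,195),big(fs[1]["img"],327,378)])]))
```

```text
[[175, 14, 109], [22, 172, 237], [15, 107, 159]]
[[130, 6, 122], [90, 2, 124], [150, 2, 121], [26, 7, 254], [29, 215, 255], [17, 130, 159]]
[[25, 6, 254], [25, 6, 254], [25, 6, 254], [22, 26, 242], [60, 6, 127], [105, 4, 123], [135, 4, 124], [135, 4, 122], [120, 4, 126], [120, 2, 123], [60, 2, 126], [120, 2, 123], [110, 6, 123], [21, 23, 234], [25, 6, 254], [24, 5, 254], [30, 5, 254], [26, 7, 254], [13, 114, 184]]
0.5955 0.1486 [0.0555 0.057 ] 393
0.6016 0.0645 [0.0562 0.0567] 453
0.6081 -0.0195 [0.0562 0.057 ] 527
0.6139 -0.1039 [0.0565 0.0576] 623Traceback (most recent call last):
  File "<stdin>", line 16, in <module>
  File "h.py", line 24, in post
    r,H=DIM[name]; ms=[mom(blob(f,COL[name],s)) for f,s in zip(fs,seeds)]
                           ~~~~^^^^^^^^^^^^^^^
  File "h.py", line 12, in blob
    i=max(range(1,n),key=lambda i:st[i,4]); return l==i
ValueError: max() iterable argument is empty
```

Run:
```python
from h import *
import pickle
d=pickle.load(open("f0.pkl","rb"));fs=[d["scene"],d["side"]]
for fn in [lambda h,s,v:(h>20)&(h<35)&(s>165)&(v>200),lambda h,s,v:(h>21)&(h<35)&(s>150)&(v>180)]:
    COL['yellow']=fn;x,e=post(fs,'yellow',[(132,185),(327,373)]);print(x.round(4),e.round(1))
COL['red']=lambda h,s,v:((h<4)|(h>172))&(s>210)&(v>60)
x,e=post(fs,'red',[(327,161),(222,184)]);print(x.round(4),e.round(1))
big=lambda i,u,v:cv2.resize(i[v-40:v+40,u-50:u+50],(400,320),interpolation=0)
cv2.imwrite("pics/c1.png",np.hstack([big(fs[0]["img"],132,195),big(fs[1]["img"],327,378)]))
```

```text
[ 0.4276 -0.2917 -0.    ] [ 1.1 -1.1  1.1  0.7  0.2 -0.3]
[ 0.4276 -0.2922  0.    ] [ 0.7 -1.   2.3  0.9  0.3 -0.2]Traceback (most recent call last):
  File "<stdin>", line 7, in <module>
  File "h.py", line 24, in post
    r,H=DIM[name]; ms=[mom(blob(f,COL[name],s)) for f,s in zip(fs,seeds)]
                           ~~~~^^^^^^^^^^^^^^^
  File "h.py", line 12, in blob
    i=max(range(1,n),key=lambda i:st[i,4]); return l==i
ValueError: max() iterable argument is empty
```

View pics/wrist0.png

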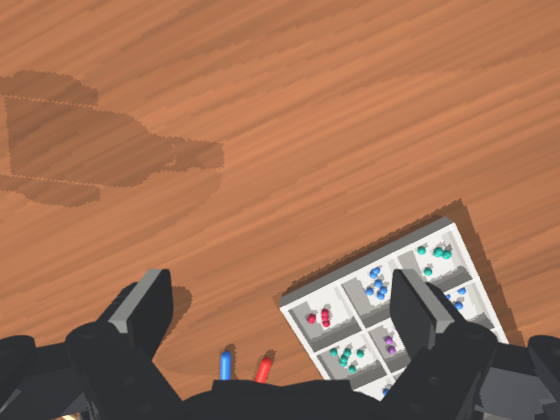

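Call:
move_arm --pt "0 0 0 0 0 6.55 1" --pt "0 0 0 0 0 6.55 1" --pt "0 0 0 0 0 6.55 1" --pt "0 0 0 0 0 6.55 1" --pt "0 0 0 0 0 6.55 1" --pt "0 0 0 0 0 6.55 1" --pt "0 0 0 0 0 6.55 1" --pt "0 0 0 0 0 6.55 1" --pt "0 0 0 0 0 6.55 1" --pt "0 0 0 0 0 6.55 1"

```text
time: 0.98
tool_pos: [0.2591, 0.5684, 0.2288]
tool_rot: [0.0, 0.709, 0.705, -0.0]
contact_force: [-0.1, 0.0, 1.0]
gripper_width: 1.0
grasp_force: 0.0
```

Call:
move_arm --pt "-2.4 1.2 0 0 0 0 1" --pt "-2.4 1.2 0 0 0 0 1" --pt "-2.4 1.2 0 0 0 0 1" --pt "-2.4 1.2 0 0 0 0 1" --pt "-2.4 1.2 0 0 0 0 1" --pt "-2.4 1.2 0 0 0 0 1" --pt "-2.4 1.2 0 0 0 0 1" --pt "-2.4 1.2 0 0 0 0 1" --pt "-2.4 1.2 0 0 0 0 1" --pt "-2.4 1.2 0 0 0 0 1" --pt "-2.4 1.2 0 0 0 0 1" --pt "-1.8 1.2 0 0 0 0 1" --pt "0 0 0 0 0 0 1" --pt "0 0 0 0 0 0 1"

```text
time: 2.15
tool_pos: [0.4034, 0.286, 0.2291]
tool_rot: [-0.0, 0.708, 0.706, -0.0]
contact_force: [0.3, 0.2, 0.1]
gripper_width: 1.0
grasp_force: 0.0
```

Run:
```python
from plant import manip
import cv2
f=manip.grab_frame("wrist");cv2.imwrite("pics/w1.png",f["img"]);print(manip.state()["tool_pos"],manip.state()["tool_rot"])
from h import *
print(proj(f,[[.403,.286,.11],[.403,.286,.0]]))
```

```text
[0.40305752 0.28660856 0.22905446] [-3.17239892e-04  7.07454711e-01  7.06758596e-01 -1.34724419e-04]
[[281.32180168 198.78337099]
 [281.32998217 171.26290443]]
```

View pics/w1.png

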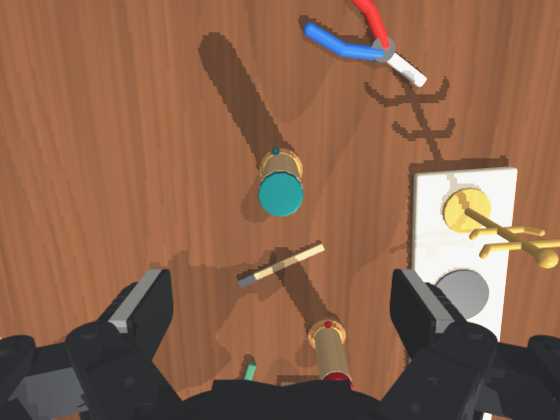

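Call:
move_arm --pt "0.1 0 1.54 0 0 0 1" --pt "0 0 1.54 0 0 0 1" --pt "0 0 1.54 0 0 0 1" --pt "0 0 1.54 0 0 0 1" --pt "0 0 1.54 0 0 0 1" --pt "0 0 1.54 0 0 0 1" --pt "0 0 1.54 0 0 0 1" --pt "0 0 1.54 0 0 0 1" --pt "0 0 1.54 0 0 0 1" --pt "0 0 1.54 0 0 0 1" --pt "0 0 0 0 0 0 1" --pt "0 0 0 0 0 0 0.2" --pt "0 0 0 0 0 0 0" --pt "0 0 0 0 0 0 -1" --pt "0 0 0 0 0 0 -1" --pt "0 0 0 0 0 0 -1" --pt "0 0 0 0 0 0 -1" --pt "0 0 0 0 0 0 -1" --pt "0 0 0 0 0 0 -1" --pt "0 0 0 0 0 0 -1"

```text
time: 3.87
tool_pos: [0.4038, 0.2881, 0.0767]
tool_rot: [-0.0, 0.707, 0.707, 0.001]
contact_force: [-1.6, 0.0, 6.5]
gripper_width: 0.382
grasp_force: 59.2
```

Call:
move_arm --pt "0 0 -0.6 0 0 0 -1" --pt "0 0 -1.6 0 0 0 -1" --pt "0 0 -1.8 0 0 0 -1" --pt "0 0 -1.8 0 0 0 -1" --pt "0 0 -1.8 0 0 0 -1" --pt "0 0 -1.8 0 0 0 -1" --pt "0 0 -1.6 0 0 0 -1" --pt "-1.5 0 0 0 0 0 -1" --pt "-2 0 0 0 0 0 -1" --pt "-2 0 0 0 0 0 -1" --pt "-2 0 0 0 0 0 -1" --pt "-2 0 0 0 0 0 -1" --pt "-2 0 0 0 0 0 -1" --pt "-1.5 0 0 0 0 0 -1" --pt "-0.9 0 0 0 0 0 -1"

```text
time: 5.12
tool_pos: [0.4028, 0.1471, 0.1849]
tool_rot: [0.0, 0.708, 0.707, -0.0]
contact_force: [0.4, -0.6, -2.2]
gripper_width: 0.38
grasp_force: 59.8
```

Call:
move_arm --pt "0 1.4 0 0 0 0 -1" --pt "0 2 0 0 0 0 -1" --pt "0 2 0 0 0 0 -1" --pt "0 2 0 0 0 0 -1" --pt "0 2 0 0 0 0 -1" --pt "0 2 0 0 0 0 -1" --pt "0 2 0 0 0 0 -1" --pt "0 2 0 0 0 0 -1" --pt "0 2 0 0 0 0 -1" --pt "0 1.4 0 0 0 0 -1" --pt "0 0.6 0 0 0 0 -1" --pt "0 0 1.5 0 0 0 -1" --pt "0 0 1.5 0 0 0 -1" --pt "0 0 1.5 0 0 0 -1" --pt "0 0 1.5 0 0 0 -1" --pt "0 0 1.5 0 0 0 -1" --pt "0 0 0 0 0 0 -1" --pt "0 0 0 0 0 0 -1"

```text
time: 6.62
tool_pos: [0.5959, 0.1486, 0.1091]
tool_rot: [-0.001, 0.707, 0.707, -0.001]
contact_force: [1.0, -0.3, -1.6]
gripper_width: 0.376
grasp_force: 60.0
```

Run:
```python
from plant import manip
import cv2,pickle
from h import *
d={n:manip.grab_frame(n) for n in("scene","side","wrist")};pickle.dump(d,open("f1.pkl","wb"))
big=[cv2.resize(d[n]["img"][v-60:v+40,u-65:u+65],(390,300),interpolation=0) for n,u,v in(("scene",376,211),("side",272,160))]
cv2.imwrite("pics/p1.png",np.hstack(big))
s=manip.state();print(s["tool_pos"])
```

```text
[0.59799564 0.14878234 0.11188037]
```

View pics/p1.png

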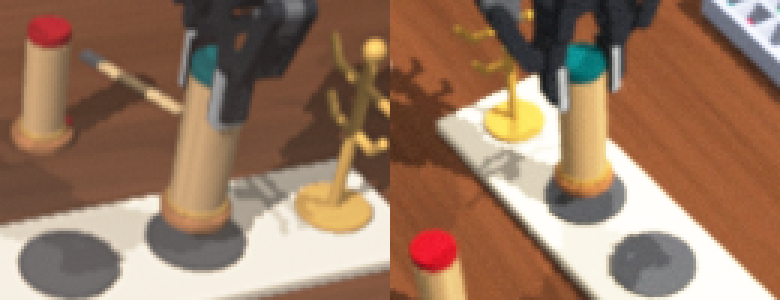

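Call:
move_arm --pt "0 0 0.8 0 0 0 -1" --pt "0 0 0.6 0 0 0 -1" --pt "0 0 0.3 0 0 0 -1" --pt "0 0 0.1 0 0 0 -1" --pt "0 0 0 0 0 0 -1" --pt "0 0 0 0 0 0 -1"

```text
time: 7.27
tool_pos: [0.5972, 0.1486, 0.0922]
tool_rot: [0.0, 0.707, 0.707, 0.0]
contact_force: [0.5, 0.0, -2.2]
gripper_width: 0.382
grasp_force: 60.3
```

Call:
move_arm --pt "0 0 0.1 0 0 0 -1" --pt "0 0 0 0 0 0 -1" --pt "0 0 0 0 0 0 -1"

```text
time: 7.52
tool_pos: [0.5974, 0.1486, 0.0918]
tool_rot: [0.0, 0.707, 0.707, 0.0]
contact_force: [-1.0, -0.9, 1.8]
gripper_width: 0.379
grasp_force: 60.5
```

Call:
move_arm --pt "0 0 0 0 0 0 0" --pt "0 0 0 0 0 0 0.3" --pt "0 0 0 0 0 0 0.6" --pt "0 0 0 0 0 0 0.8" --pt "0 0 0 0 0 0 0.8" --pt "0 0 0 0 0 0 0.8" --pt "0 0 -0.7 0 0 0 0.8" --pt "0 0 -1.5 0 0 0 0.8" --pt "0 0 -1.8 0 0 0 0.8" --pt "0 0 -2 0 0 0 0.8" --pt "0 0 -2 0 0 0 0.8" --pt "0 0 -2 0 0 0 0.8" --pt "0 0 -2 0 0 0 1"

```text
time: 8.6
tool_pos: [0.5972, 0.1486, 0.2129]
tool_rot: [0.0, 0.707, 0.707, 0.0]
contact_force: [0.1, -0.0, -0.9]
gripper_width: 0.992
grasp_force: 0.0
```

Call:
move_arm --pt "-0.5 -1.3 0 0 0 0 1" --pt "-0.5 -1.3 0 0 0 0 1" --pt "-0.5 -1.3 0 0 0 0 1" --pt "-0.5 -1.3 0 0 0 0 1" --pt "-0.5 -1.3 0 0 0 0 1" --pt "-0.5 -1.3 0 0 0 0 1" --pt "-0.5 -1.3 0 0 0 0 1" --pt "-0.5 -1.3 0 0 0 0 1" --pt "-0.5 -1.3 0 0 0 0 1" --pt "-0.5 -1.3 0 0 0 0 1" --pt "-0.5 -1.2 0 0 0 0 1" --pt "0 0 0 0 0 0 1" --pt "0 0 0 0 0 0 1"

```text
time: 9.68
tool_pos: [0.4553, 0.0936, 0.212]
tool_rot: [0.001, 0.707, 0.707, 0.001]
contact_force: [0.5, 0.9, 0.5]
gripper_width: 0.997
grasp_force: 0.0
```

Run:
```python
from plant import manip
import cv2,pickle
from h import *
d={n:manip.grab_frame(n) for n in("scene","side","wrist")};pickle.dump(d,open("f2.pkl","wb"))
for n in d: cv2.imwrite(f"pics/{n}2.png",d[n]["img"])
f=d["wrist"];s=manip.state();print(s["tool_pos"])
print(proj(f,[[.455,.0935,.092],[.5975,.1487,.125]]))
w=np.hstack([f["img"],d["side"]["img"][80:360,100:340].repeat(1,0)[:420]]) if 0 else f["img"]
x,y=[int(v) for v in proj(d["side"],[[.5975,.1487,.125]])[0]];print(x,y)
c=cv2.resize(d["side"]["img"][100:240,150:350],(600,420),interpolation=0)
cv2.imwrite("pics/p2.png",cv2.resize(np.hstack([f["img"],c]),None,fx=.68,fy=.68))
```

```text
[0.45576633 0.09378229 0.21165515]
[[280.653892   198.89380131]
 [513.18963049 125.78858882]]
270 125
```

View pics/p2.png

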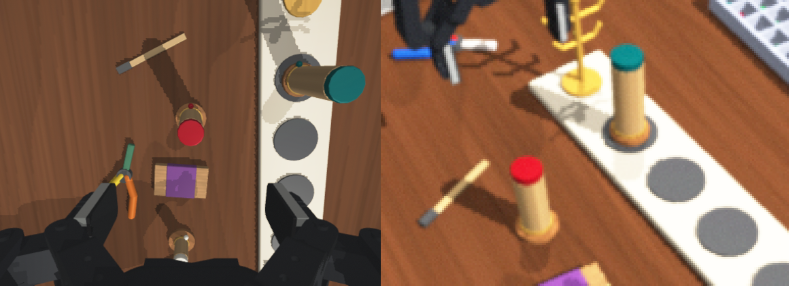

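Run:
```python
from h import *
import pickle
f=pickle.load(open("f2.pkl","rb"))["wrist"]
m=blob(f,lambda h,s,v:(v<140)&(s<60),(434,204),32)
c=max(cv2.findContours(m.astype(np.uint8),0,1)[0],key=len)[:,0]
print(cv2.fitEllipse(back(f,c,.015).astype(np.float32)))
COL['red']=lambda h,s,v:((h<6)|(h>172))&(s>170)&(v>100)
print(back(f,mom(blob(f,COL['red'],(280,194)))[:2],.092))
print(back(f,[(505,123)],.125))
```

```text
((0.6022230386734009, 0.06703544408082962), (0.06048458814620972, 0.06195549666881561), 47.80309295654297)
[[0.45459222 0.09645824]]
[[0.59219375 0.15036411]]
```

Call:
move_arm --pt "0.1 0 1.5 0 0 0 1" --pt "0 0 1.5 0 0 0 1" --pt "0 0 1.5 0 0 0 1" --pt "0 0 1.5 0 0 0 1" --pt "0 0 1.5 0 0 0 1" --pt "0 0 1.5 0 0 0 1" --pt "0 0 1.5 0 0 0 1" --pt "0 0 1.5 0 0 0 1" --pt "0 0 1.5 0 0 0 1" --pt "0 0 1.5 0 0 0 1" --pt "0 0 0.1 0 0 0 1" --pt "0 0 0 0 0 0 0.2" --pt "0 0 0 0 0 0 0" --pt "0 0 0 0 0 0 -1" --pt "0 0 0 0 0 0 -1" --pt "0 0 0 0 0 0 -1" --pt "0 0 0 0 0 0 -1" --pt "0 0 0 0 0 0 -1" --pt "0 0 0 0 0 0 -1" --pt "0 0 0 0 0 0 -1"

```text
time: 11.5
tool_pos: [0.4559, 0.0947, 0.0616]
tool_rot: [0.001, 0.707, 0.707, 0.001]
contact_force: [-2.0, -0.2, 5.8]
gripper_width: 0.336
grasp_force: 59.1
```

Call:
move_arm --pt "0 0 -0.6 0 0 0 -1" --pt "0 0 -1.6 0 0 0 -1" --pt "0 0 -1.8 0 0 0 -1" --pt "0 0 -1.8 0 0 0 -1" --pt "0 0 -1.2 0 0 0 -1" --pt "-0.3 1.4 0 0 0 0 -1" --pt "-0.4 2 0 0 0 0 -1" --pt "-0.4 2 0 0 0 0 -1" --pt "-0.4 2 0 0 0 0 -1" --pt "-0.4 2 0 0 0 0 -1" --pt "-0.4 2 0 0 0 0 -1" --pt "-0.4 2 0 0 0 0 -1" --pt "-0.2 1.4 0 0 0 0 -1" --pt "0 0 1 0 0 0 -1" --pt "0 0 1.5 0 0 0 -1" --pt "0 0 1.2 0 0 0 -1" --pt "0 0 0.8 0 0 0 -1" --pt "0 0 0 0 0 0 -1" --pt "0 0 0 0 0 0 -1" --pt "0 0 0 0 0 0 -1"

```text
time: 13.17
tool_pos: [0.6033, 0.0657, 0.0859]
tool_rot: [0.0, 0.707, 0.707, 0.0]
contact_force: [0.5, -0.1, -1.5]
gripper_width: 0.336
grasp_force: 59.4
```

Call:
move_arm --pt "0 0 0.5 0 0 0 -1" --pt "0 0 0.3 0 0 0 -1" --pt "0 0 0.1 0 0 0 -1" --pt "0 0 0 0 0 0 -1" --pt "0 0 0 0 0 0 -1"

```text
time: 13.58
tool_pos: [0.6033, 0.0656, 0.0767]
tool_rot: [0.0, 0.707, 0.707, 0.0]
contact_force: [-1.1, 0.2, 0.7]
gripper_width: 0.336
grasp_force: 59.5
```

Call:
move_arm --pt "0 0 0.07 0 0 0 -1" --pt "0 0 0 0 0 0 -1" --pt "0 0 0 0 0 0 -1"

```text
time: 13.83
tool_pos: [0.6034, 0.0656, 0.0766]
tool_rot: [0.0, 0.707, 0.707, 0.0]
contact_force: [-2.5, -0.1, 6.0]
gripper_width: 0.331
grasp_force: 59.9
```

Call:
move_arm --pt "0 0 0 0 0 0 0" --pt "0 0 0 0 0 0 0.3" --pt "0 0 0 0 0 0 0.6" --pt "0 0 0 0 0 0 0.8" --pt "0 0 0 0 0 0 0.8" --pt "0 0 0 0 0 0 0.8" --pt "0 0 -0.7 0 0 0 0.8" --pt "0 0 -1.5 0 0 0 0.8" --pt "0 0 -2 0 0 0 0.8" --pt "0 0 -2 0 0 0 0.8" --pt "0 0 -2 0 0 0 0.8" --pt "0 0 -2 0 0 0 0.8" --pt "0 0 -2 0 0 0 1"

```text
time: 14.92
tool_pos: [0.6032, 0.0656, 0.1992]
tool_rot: [0.0, 0.707, 0.707, 0.0]
contact_force: [0.3, -0.5, 0.1]
gripper_width: 0.996
grasp_force: 0.0
```

Call:
move_arm --pt "-1.5 -1.4 0 0 0 0 1" --pt "-1.5 -1.4 0 0 0 0 1" --pt "-1.5 -1.4 0 0 0 0 1" --pt "-1.5 -1.4 0 0 0 0 1" --pt "-1.5 -1.4 0 0 0 0 1" --pt "-1.5 -1.4 0 0 0 0 1" --pt "-1.5 -1.4 0 0 0 0 1" --pt "-1.5 -1.4 0 0 0 0 1" --pt "-1.5 -1.4 0 0 0 0 1" --pt "-1.5 -1.4 0 0 0 0 1" --pt "-1.5 -1.4 0 0 0 0 1" --pt "-1 -0.9 0 0 0 0 1" --pt "0 0 0 0 0 0 1" --pt "0 0 0 0 0 0 1"

```text
time: 16.08
tool_pos: [0.4402, -0.1096, 0.1982]
tool_rot: [0.001, 0.708, 0.707, 0.0]
contact_force: [0.3, 0.2, 0.7]
gripper_width: 0.998
grasp_force: 0.0
```

Run:
```python
from plant import manip
import cv2,pickle
from h import *
d={n:manip.grab_frame(n) for n in("scene","side","wrist")};pickle.dump(d,open("f3.pkl","wb"))
f=d["wrist"];s=manip.state();print(s["tool_pos"])
print(proj(f,[[.4405,-.11,.056],[.6105,-.0195,.015],[.616,-.1037,.015]]))
c=cv2.resize(d["side"]["img"][100:310,150:450],(600,420),interpolation=0)
cv2.imwrite("pics/p3.png",cv2.resize(np.hstack([f["img"],c]),None,fx=.68,fy=.68))
```

```text
[ 0.4406291  -0.10889599  0.19785952]
[[281.51075504 192.60690987]
 [484.74628217  75.98219048]
 [476.32354726 175.08315159]]
```

View pics/p3.png

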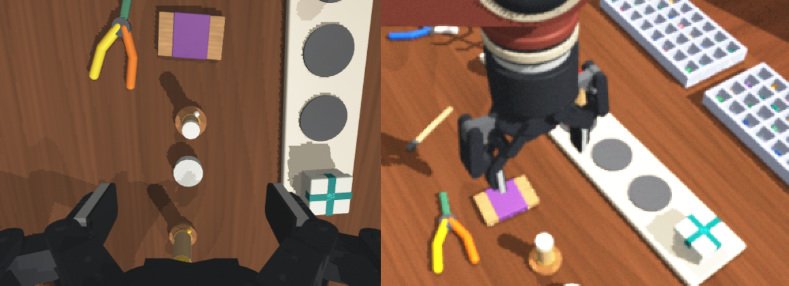

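Call:
move_arm --pt "0 0 1.6 0 0 0 1" --pt "0 0 1.6 0 0 0 1" --pt "0 0 1.6 0 0 0 1" --pt "0 0 1.6 0 0 0 1" --pt "0 0 1.6 0 0 0 1" --pt "0 0 1.6 0 0 0 1" --pt "0 0 1.6 0 0 0 1" --pt "0 0 1.6 0 0 0 1" --pt "0 0 1.5 0 0 0 1" --pt "0 0 1.4 0 0 0 1" --pt "0 0 0 0 0 0 1" --pt "0 0 0 0 0 0 0.2" --pt "0 0 0 0 0 0 -0.2" --pt "0 0 0 0 0 0 -1" --pt "0 0 0 0 0 0 -1" --pt "0 0 0 0 0 0 -1" --pt "0 0 0 0 0 0 -1" --pt "0 0 0 0 0 0 -1" --pt "0 0 0 0 0 0 -1" --pt "0 0 0 0 0 0 -1"

```text
time: 17.9
tool_pos: [0.4406, -0.1097, 0.0417]
tool_rot: [0.0, 0.707, 0.707, 0.0]
contact_force: [-2.8, 1.0, 5.4]
gripper_width: 0.226
grasp_force: 58.6
```

Call:
move_arm --pt "0 0 -0.6 0 0 0 -1" --pt "0 0 -1.6 0 0 0 -1" --pt "0 0 -1.8 0 0 0 -1" --pt "0 0 -1.8 0 0 0 -1" --pt "0 0 -1.2 0 0 0 -1" --pt "0 1.4 0 0 0 0 -1" --pt "0.1 2 0 0 0 0 -1" --pt "0.1 2 0 0 0 0 -1" --pt "0.1 2 0 0 0 0 -1" --pt "0.1 2 0 0 0 0 -1" --pt "0.1 2 0 0 0 0 -1" --pt "0.1 2 0 0 0 0 -1" --pt "0.1 2 0 0 0 0 -1" --pt "0 1.5 0 0 0 0 -1" --pt "0 0.5 1 0 0 0 -1" --pt "0 0 1.5 0 0 0 -1" --pt "0 0 1.2 0 0 0 -1" --pt "0 0 0.8 0 0 0 -1" --pt "0 0 0 0 0 0 -1" --pt "0 0 0 0 0 0 -1"

```text
time: 19.57
tool_pos: [0.613, -0.1022, 0.0645]
tool_rot: [-0.001, 0.707, 0.707, -0.001]
contact_force: [0.9, 0.7, -0.6]
gripper_width: 0.223
grasp_force: 58.9
```

Call:
move_arm --pt "0 0.1 0.5 0 0 0 -1" --pt "0 0 0.2 0 0 0 -1" --pt "0 0 0.1 0 0 0 -1" --pt "0 0 0 0 0 0 -1" --pt "0 0 0 0 0 0 -1"

```text
time: 19.98
tool_pos: [0.6153, -0.1024, 0.0579]
tool_rot: [0.0, 0.707, 0.707, 0.0]
contact_force: [0.1, 0.4, -0.8]
gripper_width: 0.229
grasp_force: 58.9
```

Call:
move_arm --pt "0 0 0.05 0 0 0 -1" --pt "0 0 0 0 0 0 -1" --pt "0 0 0 0 0 0 -1"

```text
time: 20.23
tool_pos: [0.6152, -0.1024, 0.0572]
tool_rot: [0.0, 0.707, 0.707, 0.0]
contact_force: [1.3, -0.1, -1.0]
gripper_width: 0.225
grasp_force: 58.9
```

Call:
move_arm --pt "0 0 0.08 0 0 0 -1" --pt "0 0 0 0 0 0 -1" --pt "0 0 0 0 0 0 -1"

```text
time: 20.48
tool_pos: [0.6154, -0.1025, 0.0568]
tool_rot: [0.0, 0.707, 0.707, 0.0]
contact_force: [-0.8, 0.0, 2.1]
gripper_width: 0.228
grasp_force: 59.1
```

Call:
move_arm --pt "0 0 0 0 0 0 -0.2" --pt "0 0 0 0 0 0 0.1" --pt "0 0 0 0 0 0 0.5" --pt "0 0 0 0 0 0 0.8" --pt "0 0 0 0 0 0 0.8" --pt "0 0 0 0 0 0 0.8" --pt "0 0 -0.7 0 0 0 0.8" --pt "0 0 -1.5 0 0 0 0.8" --pt "0 0 -2 0 0 0 0.8" --pt "0 0 -2 0 0 0 0.8" --pt "0 0 -2 0 0 0 0.8" --pt "0 0 -2 0 0 0 0.8" --pt "0 0 -2 0 0 0 1" --pt "0 0 -2 0 0 0 1"

```text
time: 21.65
tool_pos: [0.6151, -0.1024, 0.2]
tool_rot: [0.0, 0.707, 0.707, 0.0]
contact_force: [0.2, -0.3, -0.0]
gripper_width: 0.999
grasp_force: 0.0
```

Call:
move_arm --pt "-1.6 -1.6 0 0 0 0 1" --pt "-1.6 -1.6 0 0 0 0 1" --pt "-1.6 -1.6 0 0 0 0 1" --pt "-1.6 -1.6 0 0 0 0 1" --pt "-1.6 -1.6 0 0 0 0 1" --pt "-1.6 -1.6 0 0 0 0 1" --pt "-1.6 -1.6 0 0 0 0 1" --pt "-1.6 -1.6 0 0 0 0 1" --pt "-1.6 -1.6 0 0 0 0 1" --pt "-1.6 -1.6 0 0 0 0 1" --pt "-1.6 -1.6 0 0 0 0 1" --pt "-1.3 -1.2 0 0 0 0 1" --pt "0 0 0 0 0 0 1" --pt "0 0 0 0 0 0 1"

```text
time: 22.82
tool_pos: [0.4269, -0.2918, 0.1989]
tool_rot: [0.0, 0.708, 0.706, 0.0]
contact_force: [0.5, 0.4, 0.5]
gripper_width: 0.999
grasp_force: 0.0
```

Run:
```python
from plant import manip
import cv2,pickle
from h import *
d={n:manip.grab_frame(n) for n in("scene","side","wrist")};pickle.dump(d,open("f4.pkl","wb"))
f=d["wrist"];s=manip.state();print(s["tool_pos"])
print(proj(f,[[.4276,-.292,.074]]))
c=cv2.resize(d["side"]["img"][100:310,150:450],(600,420),interpolation=0)
cv2.imwrite("pics/p4.png",cv2.resize(np.hstack([f["img"],c]),None,fx=.68,fy=.68))
```

```text
[ 0.4277018  -0.29078865  0.19855133]
[[281.73734158 198.21924646]]
```

View pics/p4.png

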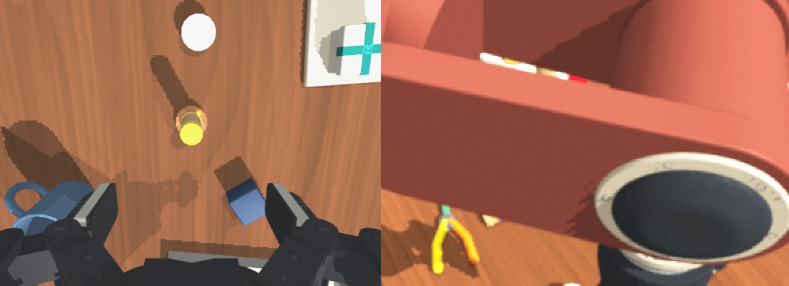

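Call:
move_arm --pt "0 0 1.5 0 0 0 1" --pt "0 0 1.5 0 0 0 1" --pt "0 0 1.5 0 0 0 1" --pt "0 0 1.5 0 0 0 1" --pt "0 0 1.5 0 0 0 1" --pt "0 0 1.5 0 0 0 1" --pt "0 0 1.5 0 0 0 1" --pt "0 0 1.5 0 0 0 1" --pt "0 0 1.5 0 0 0 1" --pt "0 0 1.4 0 0 0 1" --pt "0 0 0 0 0 0 1" --pt "0 0 0 0 0 0 0.2" --pt "0 0 0 0 0 0 -0.1" --pt "0 0 0 0 0 0 -1" --pt "0 0 0 0 0 0 -1" --pt "0 0 0 0 0 0 -1" --pt "0 0 0 0 0 0 -1" --pt "0 0 0 0 0 0 -1" --pt "0 0 0 0 0 0 -1" --pt "0 0 0 0 0 0 -1"

```text
time: 24.63
tool_pos: [0.4278, -0.2921, 0.0505]
tool_rot: [0.001, 0.707, 0.707, 0.0]
contact_force: [-1.2, 0.8, 5.7]
gripper_width: 0.278
grasp_force: 59.5
```

Call:
move_arm --pt "0 0 -0.6 0 0 0 -1" --pt "0 0 -1.6 0 0 0 -1" --pt "0 0 -2 0 0 0 -1" --pt "0 0 -2 0 0 0 -1" --pt "0 0 -2 0 0 0 -1" --pt "0 0 -2 0 0 0 -1" --pt "0 0 -1.8 0 0 0 -1" --pt "1.2 0.8 0 0 0 0 -1" --pt "2.1 1.4 0 0 0 0 -1" --pt "2.1 1.4 0 0 0 0 -1" --pt "2.1 1.4 0 0 0 0 -1" --pt "2.1 1.4 0 0 0 0 -1" --pt "2.1 1.4 0 0 0 0 -1" --pt "2.1 1.4 0 0 0 0 -1" --pt "2.1 1.4 0 0 0 0 -1" --pt "2.1 1.4 0 0 0 0 -1" --pt "2.1 1.4 0 0 0 0 -1" --pt "2.1 1.4 0 0 0 0 -1" --pt "2.1 1.4 0 0 0 0 -1" --pt "2.1 1.4 0 0 0 0 -1"

```text
time: 26.3
tool_pos: [0.6031, -0.0262, 0.1686]
tool_rot: [-0.001, 0.707, 0.707, -0.0]
contact_force: [0.4, -0.9, -1.0]
gripper_width: 0.282
grasp_force: 59.0
```

Call:
move_arm --pt "0.8 0.5 0 0 0 0 -1" --pt "0 0 0 0 0 0 -1" --pt "0 0 0 0 0 0 -1"

```text
time: 26.55
tool_pos: [0.6076, -0.0196, 0.1687]
tool_rot: [-0.0, 0.707, 0.707, -0.001]
contact_force: [-0.7, 0.0, -0.7]
gripper_width: 0.279
grasp_force: 59.0
```

Call:
move_arm --pt "0.1 0.1 1 0 0 0 -1" --pt "0 0 1.7 0 0 0 -1" --pt "0 0 1.7 0 0 0 -1" --pt "0 0 1.7 0 0 0 -1" --pt "0 0 1.7 0 0 0 -1" --pt "0 0 1.2 0 0 0 -1" --pt "0 0 0.7 0 0 0 -1" --pt "0 0 0.3 0 0 0 -1" --pt "0 0 0.1 0 0 0 -1" --pt "0 0 0 0 0 0 -1" --pt "0 0 0 0 0 0 -1"

```text
time: 27.47
tool_pos: [0.61, -0.0186, 0.0695]
tool_rot: [0.001, 0.707, 0.707, 0.001]
contact_force: [-0.1, 0.6, -0.1]
gripper_width: 0.283
grasp_force: 59.1
```

Call:
move_arm --pt "0 0 0.08 0 0 0 -1" --pt "0 0 0.08 0 0 0 -1" --pt "0 0 0 0 0 0 -1"

```text
time: 27.72
tool_pos: [0.6094, -0.0184, 0.067]
tool_rot: [0.0, 0.707, 0.707, 0.0]
contact_force: [-0.2, -0.4, -1.7]
gripper_width: 0.28
grasp_force: 59.1
```

Call:
move_arm --pt "0 0 0.08 0 0 0 -1" --pt "0 0 0.05 0 0 0 -1" --pt "0 0 0 0 0 0 -1" --pt "0 0 0 0 0 0 -1"

```text
time: 28.05
tool_pos: [0.6093, -0.0184, 0.0656]
tool_rot: [0.0, 0.707, 0.707, 0.0]
contact_force: [-0.3, 0.3, 0.8]
gripper_width: 0.285
grasp_force: 59.2
```

Touching (force sign turned); release, rise and back away.

Call:
move_arm --pt "0 0 0.03 0 0 0 -1" --pt "0 0 0 0 0 0 -0.1" --pt "0 0 0 0 0 0 0.2" --pt "0 0 0 0 0 0 0.5" --pt "0 0 0 0 0 0 0.8" --pt "0 0 0 0 0 0 0.8" --pt "0 0 0 0 0 0 0.8" --pt "0 0 -0.7 0 0 0 0.8" --pt "0 0 -1.5 0 0 0 0.8" --pt "0 0 -2 0 0 0 0.8" --pt "0 0 -2 0 0 0 0.8" --pt "0 0 -2 0 0 0 0.8" --pt "0 0 -2 0 0 0 0.8" --pt "0 0 -2 0 0 0 0.8" --pt "0 0 -2 0 0 0 0.8" --pt "0 0 -2 0 0 0 0.8"

```text
time: 29.38
tool_pos: [0.6091, -0.0184, 0.2288]
tool_rot: [0.0, 0.707, 0.707, 0.0]
contact_force: [-0.1, -0.3, -0.1]
gripper_width: 0.904
grasp_force: 0.0
```

Call:
move_arm --pt "0 -2 0 0 0 0 0.8" --pt "0 -2 0 0 0 0 0.8" --pt "0 -2 0 0 0 0 0.8" --pt "0 -2 0 0 0 0 0.8" --pt "0 -2 0 0 0 0 0.8" --pt "0 -2 0 0 0 0 0.8" --pt "0 -2 0 0 0 0 0.8" --pt "0 -2 0 0 0 0 0.8" --pt "-2.5 0 0 0 0 0 0.8" --pt "-2.5 0 0 0 0 0 0.8" --pt "-2.5 0 0 0 0 0 0.8" --pt "-2.5 0 0 0 0 0 0.8" --pt "-2.5 0 0 0 0 0 0.8" --pt "0 0 0 0 0 0 0.8" --pt "0 0 0 0 0 0 0.8"

```text
time: 30.63
tool_pos: [0.449, -0.1442, 0.2276]
tool_rot: [0.0, 0.708, 0.706, 0.0]
contact_force: [-0.5, -0.3, -0.5]
gripper_width: 0.898
grasp_force: 0.0
```

Run:
```python
from plant import manip
import cv2
from h import *
a,b=manip.grab_frame("scene"),manip.grab_frame("side")
c1=a["img"][130:280,180:460];c2=b["img"][90:300,200:420]
cv2.imwrite("pics/p5.png",np.hstack([cv2.resize(c1,(460,246)),cv2.resize(c2,(258,246))]) if 0 else np.hstack([cv2.resize(c1,(440,420)),cv2.resize(c2,(360,420))]))
```

```text
(no output)
```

View pics/p5.png

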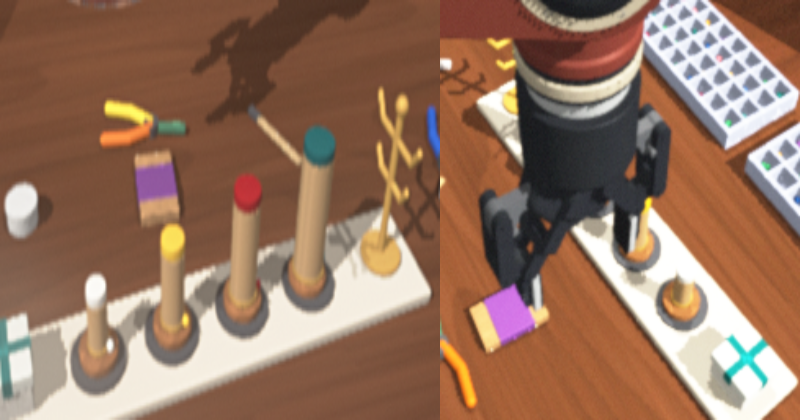

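The picture shows all four posts upright, each foot inside its pad. The order from the tree is teal, red, yellow, white, with white beside the box, and the arm is clear.

```bash
python3 -c "
from plant import manip
print(manip.job_done())"
```

```text
the job is handed in; nothing more can be done
None
```

I handed the job in with all four posts standing free on their pads, teal, red, yellow, white from the brass tree to the gift box; the last picture shows each foot inside its pad, but the hand-in returned no verdict.

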